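# Refit the drip tray under the cup rack

## Task

The grey drip tray has been emptied: put it back under the wire cup rack. Bring its nose into the mouth between the two runners under the deck, slide it in until the sprung catch at the back has clicked down inside its far rim and the tray is home, and let go. Feel for the runners and the catch and push gently, never with more than 20 N (about 2 kg) on the rack, and leave the saucer on the rack, the lunch box, the pen cup and the spring clip where they are.

Things in the scene. Friction and masses are not known exactly. Their poses are not given: they have to be found in the camera images.
- rack: Stainless wire cup rack, 180 mm deep (x), 210 mm wide, fixed. Origin: on the counter below the middle of the deck's front edge; +x points into the tunnel under the deck (the way the tray is pushed). Deck underside 27 mm above the counter, top 34 mm; wire rim to 71 mm on all sides. Below the deck hangs a black tray carrier (runners, stop bar, catch), rigid when pushed.
- rack_mouth (a point): Nominal middle of the carrier's mouth, 11 mm up, at the deck's front edge, axes as the rack. Runners: walls 22 mm high, 154 mm apart inside, from 14 mm inwards, flared at the mouth to 169 mm apart, the flares reaching 8 mm out in front. The carrier is clipped on by hand: it really sits up to 12 mm fore or aft and 5 mm to either side of this; that is not measured and must be felt.
- tray_lip (a point): Middle of the drip tray's upright lip, half-way up (26 mm) to pinch or push: 64 mm wide (y), 8 mm thick (x), 52 mm high. Tray: grey plastic open pan, +x from lip to nose, 195 x 150 mm, rim 22 mm high, walls 4 mm (lip end 6), floor 3 mm, about 0.26 kg, on the counter. Nose face 191 mm ahead of this point, lip's outer face 4 mm behind. When home the lip stands 46 to 73 mm out of the rack.
- tray_nose (a point): Middle of the outer face of the tray's far wall (nose), 11 mm up, tray axes; corners bevelled by 11 mm. Catch: sprung steel leaf at the middle of the carrier's back; the nose rides under it for 15 mm (3 to 7 N more push), then it drops inside the rim. It clicks with the nose 130.3 mm inside the rack's front edge, and a rigid stop bar follows 2.5 mm on; both shift with the carrier (up to 12 mm).
- saucer: White ceramic saucer, 116 mm across, 18 mm high, drying on the deck of the rack; origin at the centre of its underside. Leave alone.
- lunchbox: Teal plastic lunch box with four clip tabs on its lid, 182 x 124 x 59 mm, on the counter to the left; origin at the centre of its underside. Leave alone.
- pencup: Clear acrylic pen cup with three pencils, 74 mm across, 95 mm high (pencils to 175 mm), on the counter to the right; origin at the centre of its underside. Leave alone.
- clip: Chrome spring clip, about 42 x 50 x 20 mm, lying on the counter to the right; origin at its underside. Leave alone.
Things that resemble listed ones, but are neither listed nor needed, are in the scene too. What is shaped like the part that bears tray_lip but blue is not meant.

How it is judged:
On the way:
1. the tray's nose is in the mouth, between the runners and flat on the counter (x of tray_nose in the frame of carrier above 0.02 m and y of tray_nose in the frame of carrier between -0.006 and 0.006 m and height (world z) of tray_nose below 0.016 m), for 0.1 s.
At the end, for the whole second after the job is handed in: The tray lies flat (within 3 degrees) and at rest between the runners, pushed in until the catch has dropped inside its far rim (nose at least 129.7 mm inside the carrier's own mouth, wherever the carrier sits; the stop bar is at 132.8 mm); the tray is released (x of tray_nose in the frame of carrier above 0.1297 m and y of tray_nose in the frame of carrier between -0.006 and 0.006 m and height (world z) of tray_nose below 0.016 m and angle between tray_nose's own z axis and vertical below 0.05 rad and linear speed of tray below 0.01 m/s); the robot touches nothing.
It fails at once if the tray or the robot presses on the rack (with its carrier and catch) with more than 20 N (contact force between any of tray, the fingers, the arm and rack above 20 N).
It fails at once if the saucer is shifted by more than 10 mm (distance of saucer from where it was at the start of the episode above 0.01 m).
It fails at once if the lunch box, the pen cup or the spring clip is shifted by more than 10 mm (distance of any of lunchbox, pencup, clip from where it was at the start of the episode above 0.01 m).
It also fails if it takes over 72 s, if anything falls off the work surface, if the arm or the gripper's body presses on something with over 40 N, if the wrist force passes 120 N, or if a joint passes its speed limit or range.

## Robot

A 6-joint arm with a two-finger parallel gripper is mounted at the origin on the work surface. World frame = base frame: x ahead of the robot, y to its left, z up, the work surface at z = 0. Lengths are in m, angles in rad, forces in N, time in s.
With the tool pointing down it reaches from about 0.3 to 0.775 m from the base axis. Payload 14.6 kg.
Tool frame: the origin (TCP) lies on the mounting face of the last link; the fingertips stand 173 mm ahead of it and the grasp point (between the pads) lies 155 mm ahead of it; z points along the fingers, y is the direction in which the jaws open and shut (so a half turn about z gives the same grasp; the last joint's range is limited). The gripper opens to 85 mm and grips with 20 to 120 N. Pads are 22 mm wide; open, the fingers measure 114 mm over their backs; the gripper's body (76 mm by 85 mm) begins 54 mm behind the grasp point. The pads swing forward as they close: fully open they stand 13 mm farther back than shut.
Start: joints at [-1.393, 0.3, 1.521, -0, 1.321, -0.067], TCP at [0.133, -0.534, 0.405] pointing down, gripper open.
Joint ranges: [-3.03, 3.03], [-0.79, 2.21], [0.23, 2.52], [-1.04, 4.18], [0, 3.07], [-2.55, 2.55]. Speed limits (rad/s): [2.22, 2.22, 2.57, 3.14, 3.14, 3.14].

## Interface

Orientations are given as a unit quaternion [x, y, z, w].
In Python, from workcell import robot gives the robot as it stands.
- The arm moves only by the tool play_rows, never from a script. Its argument "deltas" is a list of rows, each a list of 5 numbers: the shift along the tool's x, y, z in cm, then the turn about the tool's z in degrees, then the closure, from -1 (fully open) to 1 (shut). In form: [[x, y, z, turn, fingers], ...]. A call has 1 to 10 rows; each row is the pose to reach, as a shift and turn from the pose commanded when the call began, along the tool's axes at that moment; what a row does not reach only later rows make up. A row lasts 1/8 s, in which the tool goes at most 62.5 mm and 10.7 degrees, less where a joint would pass 70% of its speed; a pose out of reach is approached as far as the arm can. A call with a gripper value outside its range is refused whole. The fingers move at their own pace and stop on an object; the grip force is fixed at half the most. Time passes only in rows, so rows that repeat a pose let the fingers close. It gives the time, the measured TCP pose, the force and the opening at its end, in the units of the state.
- robot.get_obs(): the state, without advancing time (a new reading comes with each control period).
- robot.camera(name): name is "side" or "top"; returns (picture, depth): 420x560x3 uint8, red, green, blue; 420x560 float32, m along the optical axis (not along the pixel's ray), 0 where there is no reading.
- robot.get_calibration(name): a dict with "mtx" (3x3 intrinsics, pixels), "R" (3x3) and "t" (3): a world point X has camera coordinates R X + t. Camera axes: x right, y down, z forward; pixel columns grow to the right and rows downward; lengths in m; the calibration is good to about 2 mm. A picture is of the moment at which its call begins. get_calibration takes no time and is no camera call.
- robot.job_done(): hands the job in, once; it reports no verdict.
The state is a dict: "clock": time; "joint_pos": joint angles; "joint_velocities": joint speeds; "tau": joint torques, N m; "position": TCP position; "orientation": TCP orientation; "ft_force": force on the tool from outside, world axes, zero at the start; "wrist_torque": the same for the moment, N m; "width": opening from 0.0 (shut) to 1.0 (fully open).
Only numpy, scipy, OpenCV 4.12 (cv2) and the standard library are available. Lean on these libraries where they do the work, as an engineer would, in place of code of your own. Each camera call takes 0.05 s, during which the arm holds its last target. There are 200 camera calls.

## Working session

There is one attempt and no reset: what is moved stays moved. The work goes in short steps, Python scripts to look and compute and a tool call to move; the robot and the scene stay as the last step left them, time stands still between calls to the robot, and variables do not carry over. Pictures are saved under pics/ and viewed, about 8 in all and at most 12, crops included, and the job is handed in when it is done.

Besides the shell and the picture viewer there is one more tool, called after "Call:" as name(argument=value, ...) on one line, values as JSON. play_rows: Moves the arm, as the interface text tells. Its arguments: {"type":"object","properties":{"deltas":{"type":"array","items":{"type":"array","items":{"type":"number"}}}},"required":["deltas"]}

```bash
mkdir -p pics; cat > h.py <<'E'
import numpy as np, cv2
from workcell import robot
def snap(n):
    im,d=robot.camera(n); return im,d,robot.get_calibration(n)
def pts(d,c):
    K=c["mtx"];v,u=np.indices(d.shape)
    P=np.stack([(u-K[0,2])/K[0,0]*d,(v-K[1,2])/K[1,1]*d,d],-1)
    return (P-c["t"])@c["R"]   # R^T (P-t)
def ray(uv,c,z):
    o=-c["R"].T@c["t"]; r=c["R"].T@np.linalg.inv(c["mtx"])@np.array([uv[0],uv[1],1.])
    return o+r*(z-o[2])/r[2]
E
python3 - <<'E'
from h import *
for n in("top","side"):
    im,d,c=snap(n); cv2.imwrite(f"pics/{n}0.png",im[...,::-1]); np.savez(f"{n}0.npz",im=im,d=d,**c)
    print(n,-c["R"].T@c["t"],c["mtx"][0,0])
o=robot.get_obs(); print({k:np.round(v,3) for k,v in o.items()})
E
```

```text
top [0.4077768  0.00182993 1.44476391] 457.31410085278867
side [ 0.3861139  -0.89219766  0.82890286] 502.7681929669158
{'clock': np.float64(0.1), 'joint_pos': array([-1.393,  0.3  ,  1.522, -0.   ,  1.321, -0.067]), 'joint_velocities': array([-0.001,  0.001, -0.001,  0.002,  0.001,  0.   ]), 'tau': array([ 3.0000e-03, -5.4438e+01, -3.6237e+01, -0.0000e+00,  3.0000e-03,
       -0.0000e+00]), 'position': array([ 0.133, -0.534,  0.404]), 'orientation': array([ 0.993,  0.122, -0.   , -0.001]), 'ft_force': array([-0.938,  0.968,  0.466]), 'wrist_torque': array([ 0.029, -0.008, -0.017]), 'width': np.float64(1.001)}
```

View pics/top0.png

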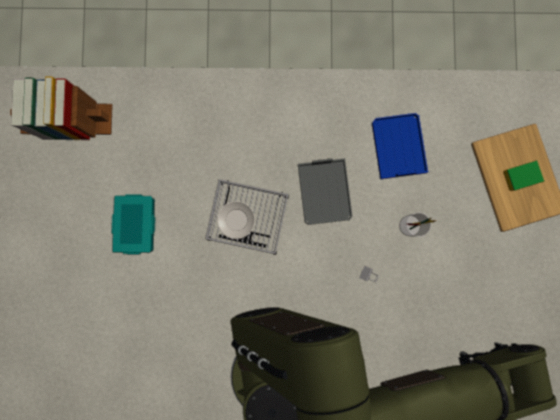

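View pics/side0.png

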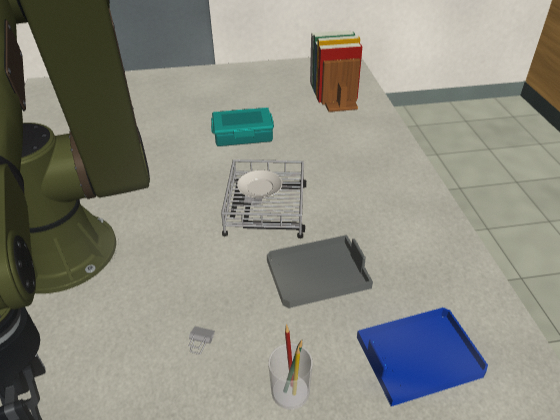

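The top view shows the grey tray at about (325,190) with its lip on the far edge at (322,161), and the rack at about (247,217). The blue decoy is at (400,146). In the side view the black runner ends stick out at (304,183) and (302,233), so the mouth should be on the far (+x) side. I'll zoom in and measure.

```bash
python3 - <<'E'
from h import *
t=dict(np.load("top0.npz"));s=dict(np.load("side0.npz"))
a=cv2.resize(t["im"][165:265,195:295],None,fx=6,fy=6,interpolation=2)
b=cv2.resize(s["im"][150:245,210:320],None,fx=6,fy=6,interpolation=2)[:600,:]
b=cv2.resize(b,None,fx=.6,fy=.6); a=cv2.resize(a,(430,430))
H=np.zeros((430,430+b.shape[1],3),np.uint8);H[:,:430]=a;H[:b.shape[0],430:]=b[:430]
H=H[:,:800];cv2.imwrite("pics/zoom.png",H[...,::-1]); print(b.shape)
# tray
P=pts(t["d"],t); im=t["im"].astype(int)
g=(im.max(2)<95)&(im.max(2)-im.min(2)<14); R=np.zeros_like(g);R[145:235,292:358]=1;g&=R
n,l,st,_=cv2.connectedComponentsWithStats(g.astype(np.uint8));k=1+np.argmax(st[1:,4]);m=l==k
cn=max(cv2.findContours(m.astype(np.uint8),0,2)[0],key=cv2.contourArea)
r=cv2.minAreaRect(cn);print("tray px rect",r)
Q=P[m];print("z pct",np.percentile(Q[:,2],[1,10,50,90,99]))
L=Q[Q[:,2]>.035];print("lip",len(L),L.mean(0),L.min(0),L.max(0))
for z in(.0,.022):
  X=np.array([ray(p,t,z)[:2] for p in cv2.boxPoints(r)]);print(z,X.round(4).tolist(),np.linalg.norm(X-np.roll(X,1,0),axis=1).round(3))
# side lip
P=pts(s["d"],s);im=s["im"].astype(int)
m=(im.max(2)<110)&(im.max(2)-im.min(2)<14);R=np.zeros_like(m);R[230:310,260:378]=1;m&=R
Q=P[m];L=Q[(Q[:,2]>.03)&(Q[:,2]<.06)];print("side lip",len(L),L.mean(0),L.min(0),L.max(0))
# rack by height, top
P=pts(t["d"],t);w=np.zeros(P.shape[:2],bool);w[170:265,195:298]=1
w&=(P[...,2]>.06)&(P[...,2]<.08);Q=P[w][:,:2].astype(np.float32)
r=cv2.minAreaRect(Q*1000);print("rack rim",len(Q),r,cv2.boxPoints(r).round(1).tolist())
E
```

```text
(342, 396, 3)
tray px rect ((324.5794372558594, 190.55126953125), (62.24616622924805, 47.2596321105957), 83.04703521728516)
z pct [-0.00376096 -0.00052215  0.00363956  0.01670484  0.05229347]
lip 65 [ 0.61140262 -0.12023229  0.32843115] [ 0.4077768  -0.18173074  0.0350718 ] [0.66810576 0.00182993 1.44476391]
0.0 [[0.6654, -0.0771], [0.6848, -0.2274], [0.4868, -0.2499], [0.468, -0.1011]] [0.199 0.152 0.199 0.15 ]
0.022 [[0.6614, -0.0759], [0.6806, -0.2239], [0.4856, -0.2461], [0.4671, -0.0995]] [0.196 0.149 0.196 0.148]
side lip 154 [ 0.65889591 -0.15725797  0.04400484] [ 0.65271825 -0.18559742  0.03055761] [ 0.66644744 -0.12432571  0.05418252]
rack rim 517 ((489.4375305175781, 80.10787963867188), (216.14871215820312, 185.99502563476562), 78.12960052490234) [[376.20001220703125, -6.5], [558.2000122070312, -44.79999923706055], [602.7000122070312, 166.6999969482422], [420.70001220703125, 205.0]]
```

View pics/zoom.png

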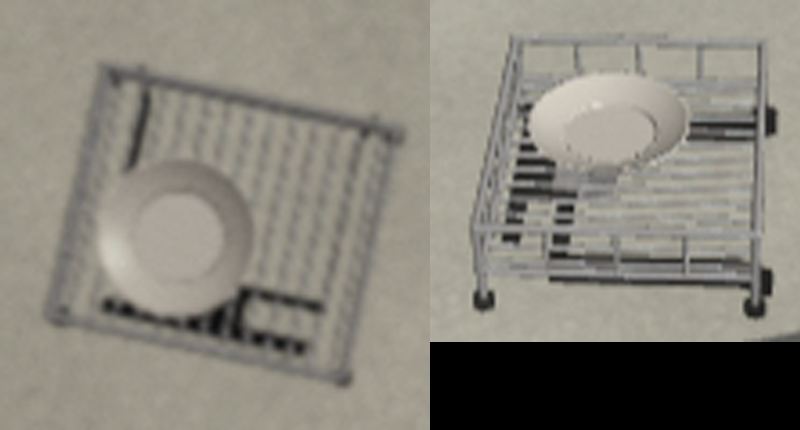

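The mouth is on the far (+x) side. Both flares show just right of the front posts in the side view, at zoom pixels (770,122) and (765,282). The lip would be near the reach limit with the nose outside the flares, so I'll cross-check the rack and flare positions in the side view.

```bash
python3 - <<'E'
from h import *
t=dict(np.load("top0.npz"));s=dict(np.load("side0.npz"))
d=np.array([-.9785,.2059]);p=np.array([-d[1],d[0]]);F=np.array([.5775,.0616])
loc=lambda X:np.stack([(X[...,:2]-F)@d,(X[...,:2]-F)@p],-1)*1000
P=pts(s["d"],s);w=np.zeros(P.shape[:2],bool);w[150:245,210:320]=1
k=w&(P[...,2]>.062)&(P[...,2]<.08);Q=P[k][:,:2].astype(np.float32)
r=cv2.minAreaRect(Q*1000);print("side rack rim",len(Q),r)
im=s["im"].astype(int);b=w&(im.max(2)<60)
n,l,st,c=cv2.connectedComponentsWithStats(b.astype(np.uint8))
for i in range(1,n):
    if st[i,4]<4: continue
    q=loc(P[l==i]);z=P[l==i][:,2]*1000
    print(st[i],c[i].round(1),"loc x",q[:,0].min().round(1),q[:,0].max().round(1),"y",q[:,1].min().round(1),q[:,1].max().round(1),"z",z.min().round(),z.max().round())
    e=[st[i,0]+st[i,2],c[i][1]]
    print("   right edge on z=.011",loc(ray(e,s,.011)).round(1))
# same for black in top
im=t["im"].astype(int);w=np.zeros(im.shape[:2],bool);w[165:265,195:298]=1;b=w&(im.max(2)<55)
n,l,st,c=cv2.connectedComponentsWithStats(b.astype(np.uint8))
for i in range(1,n):
    if st[i,4]<4: continue
    v,u=np.nonzero(l==i);q=loc(np.array([ray((a,b_),t,.015) for a,b_ in zip(u,v)]))
    print("top",st[i],"loc",q.min(0).round(1),q.max(0).round(1))
E
```

```text
side rack rim 635 ((484.7622375488281, 76.50253295898438), (221.02423095703125, 186.3684844970703), 77.9150619506836)
[303 180   3   7  20] [304.  183.2] loc x -5.5 0.3 y -108.0 -76.2 z 1.0 20.0
   right edge on z=.011 [ -7.9 -85.3]
[283 184  18   2  25] [293.  184.3] loc x 6.6 52.6 y -78.2 -4.6 z 11.0 67.0
   right edge on z=.011 [  5.2 -80. ]
[289 188   9   1   9] [293. 188.] loc x 15.5 36.7 y -72.9 -69.4 z 3.0 6.0
   right edge on z=.011 [ 12.7 -63.8]
[235 190   4   2   8] [236.5 190.5] loc x 164.9 173.9 y -35.0 -24.0 z 22.0 28.0
   right edge on z=.011 [166.2 -47.3]
[234 194  11   2  18] [238.6 194.6] loc x 148.1 173.6 y -15.9 -8.7 z 23.0 29.0
   right edge on z=.011 [148.7 -30.9]
[233 198  11   2  21] [238.2 198.5] loc x 148.4 174.3 y -3.3 8.4 z 22.0 31.0
   right edge on z=.011 [149.5 -15. ]
[233 202  11   2  19] [237.4 202.6] loc x 147.6 172.8 y 14.9 26.2 z 21.0 30.0
   right edge on z=.011 [147.8   1.1]
[232 206   4   2   6] [233.2 206.7] loc x 165.6 173.1 y 33.8 39.3 z 23.0 29.0
   right edge on z=.011 [166.1  17.8]
[246 207   4   2   8] [247.5 207.5] loc x 133.3 138.9 y 15.
[... 1072 characters left out ...]
8  91.1]
[266 228  26   1  26] [278.5 228. ] loc x 24.2 86.0 y 82.2 112.6 z 1.0 31.0
   right edge on z=.011 [22.6 91. ]
[222 231   6   5  16] [224.5 233.4] loc x -9.1 189.8 y 103.8 972.7 z 3.0 829.0
   right edge on z=.011 [173.2 115.7]
[298 233   5   5  16] [299.8 235.6] loc x -9.1 7.9 y 101.8 972.7 z 1.0 829.0
   right edge on z=.011 [ -4.2 116.1]
top [249 232   4  12  23] loc [132.8  19.1] [168.1  25.6]
top [223 236   3   2   5] loc [163.3 -61.4] [167.  -54.6]
top [243 237   4   6  17] loc [151.9   2.9] [168.4  12. ]
top [239 239   3   3   6] loc [161.2 -10.6] [168.   -4.5]
top [254 243   3   2   5] loc [163.6  37.7] [167.9  43.8]
top [259 244   3   2   5] loc [163.3  53.6] [167.7  59.7]
```

```bash
cat >> h.py <<'E'
from scipy.spatial.transform import Rotation as Ro
def go(x,y,z,yaw):
    "tool-frame shift in cm and turn in deg to world target (yaw of tool x in deg)"
    o=robot.get_obs();R=Ro.from_quat(o["orientation"]).as_matrix()
    cur=np.degrees(np.arctan2(R[1,0],R[0,0]))
    print("at",o["position"].round(4),"yaw",cur.round(2),"f",o["ft_force"].round(1),"->",(R.T@(np.array([x,y,z])-o["position"])*100).round(2),"turn",round(-(yaw-cur),2))
E
python3 -c "
from h import *
go(.606,-.086,.40,6.7);go(.606,-.086,.25,6.7)"
```

```text
at [ 0.1333 -0.5336  0.4042] yaw 14.02 f [-0.9  1.   0.5] -> [ 56.71 -31.97   0.46] turn 7.32
at [ 0.1333 -0.5336  0.4042] yaw 14.02 f [-0.9  1.   0.5] -> [ 56.71 -31.95  15.46] turn 7.32
```

Call:
play_rows(deltas=[[56.7,-32,0,7.3,0],[56.7,-32,0,7.3,0],[56.7,-32,0,7.3,0],[56.7,-32,0,7.3,0],[56.7,-32,0,7.3,0],[56.7,-32,0,7.3,0],[56.7,-32,0,7.3,0],[56.7,-32,0,7.3,0],[56.7,-32,0,7.3,0],[56.7,-32,0,7.3,0]])

```text
clock: 1.35
position: [0.5882, -0.1019, 0.4044]
orientation: [0.998, 0.059, -0.0, -0.0]
ft_force: [0.1, -1.1, -0.7]
width: 0.499
```

```bash
python3 -c "
from h import *
go(.606,-.086,.25,6.7)"
```

```text
at [ 0.5882 -0.1019  0.4044] yaw 6.73 f [ 0.1 -1.1 -0.7] -> [ 1.96 -1.37 15.44] turn 0.03
```

Call:
play_rows(deltas=[[1.9,-1.4,6,0,0],[1.9,-1.4,12,0,0],[1.9,-1.4,15,0,0],[1.9,-1.4,15,0,0],[1.9,-1.4,15,0,0]])

```text
clock: 1.98
position: [0.6045, -0.0877, 0.2563]
orientation: [0.998, 0.059, 0.001, 0.0]
ft_force: [1.0, -0.4, 0.9]
width: 0.5
```

```bash
python3 - <<'E'
from h import *
go(.606,-.086,.181,6.7)
im,d,c=snap("side"); im2,d2,c2=snap("top")
H=np.hstack([cv2.resize(im[130:350,220:420],(400,440),interpolation=2),cv2.resize(im2[130:240,240:340],(400,440),interpolation=2)])
cv2.imwrite("pics/near.png",H[...,::-1])
E
```

```text
at [ 0.6045 -0.0877  0.2563] yaw 6.72 f [ 1.  -0.4  0.9] -> [ 0.15 -0.15  7.53] turn 0.02
```

View pics/near.png

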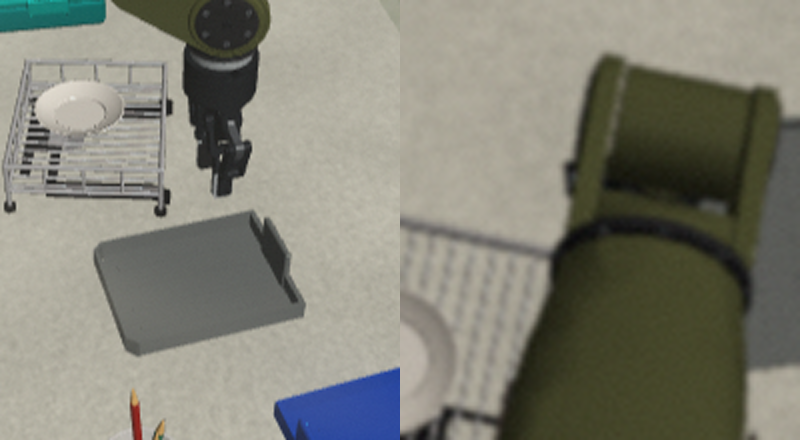

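The side crop shows the gripper above and just beyond the tray's left rim. Fingertips are near crop (222,190), the rim runs (95,248) to (255,212), and the lip is at (275,245). I'll check that line against the planned grasp.

```bash
python3 - <<'E'
from h import *
c=robot.get_calibration("side")
f=lambda a,b:(220+a/2,130+b/2)
for n,p,z in(("rim nose-left",(95,248),.022),("rim lip-left",(255,212),.022),("rim lip-right",(304,303),.022),("lip top L",(266,217),.052),("lip top R",(291,258),.052)):
    print(n,ray(f(*p),c,z).round(4))
for X in([.6045,-.0877,.086],[.6045,-.0877,.102],[.606,-.086,.022]):
    q=c["mtx"]@(c["R"]@X+c["t"]);q=q[:2]/q[2];print(X,"crop px",((q-[220,130])*2).round(1))
E
```

```text
rim nose-left [ 0.4662 -0.1094  0.022 ]
rim lip-left [ 0.6568 -0.0828  0.022 ]
rim lip-right [ 0.6729 -0.2261  0.022 ]
lip top L [ 0.6567 -0.1227  0.052 ]
lip top R [ 0.6667 -0.1879  0.052 ]
[0.6045, -0.0877, 0.086] crop px [214.5 178.7]
[0.6045, -0.0877, 0.102] crop px [215.2 167.8]
[0.606, -0.086, 0.022] crop px [212.8 219. ]
```

Call:
play_rows(deltas=[[0.1,0,3,0,0],[0.1,0,5.5,0,0],[0.1,0,7,0,0],[0.1,0,7.5,0,0],[0.1,0,7.5,0,0],[0.1,0,7.5,0,1],[0.1,0,7.5,0,1],[0.1,0,7.5,0,1],[0.1,0,7.5,0,1],[0.1,0,7.5,0,1]])

```text
clock: 3.32
position: [0.6054, -0.0874, 0.1805]
orientation: [0.998, 0.059, 0.001, 0.0]
ft_force: [-1.2, 0.7, 6.3]
width: 0.026
```

```bash
python3 -c "
from h import *
go(.606,-.086,.181,6.7); print(robot.get_obs()['width']*85)"
```

```text
at [ 0.6054 -0.0874  0.1805] yaw 6.72 f [-1.2  0.7  6.3] -> [ 0.08 -0.13 -0.05] turn 0.02
2.224495472735526
```

Call:
play_rows(deltas=[[0,0,-0.2,0,1],[0,0,-0.2,0,1]])

```text
clock: 3.58
position: [0.6051, -0.0874, 0.1816]
orientation: [0.998, 0.059, -0.0, -0.0]
ft_force: [0.4, 0.9, -1.1]
width: 0.027
```

Call:
play_rows(deltas=[[2.4,0.5,0,0,1],[4.8,1.0,0,0,1],[7.2,1.5,0,0,1],[9.6,2.0,0,0,1],[12,2.5,0,0,1],[14.4,3.0,0,0,1],[14.4,3.0,0,0,1]])

```text
clock: 4.45
position: [0.7522, -0.1003, 0.1808]
orientation: [0.998, 0.059, -0.0, 0.0]
ft_force: [0.8, 0.5, -0.8]
width: 0.024
```

```bash
python3 -c "
from h import *
go(.7512,.0987,.181,-11.9); print(robot.get_obs()['width']*85)
im,d,c=snap('side');cv2.imwrite('pics/mid.png',im[...,::-1])"
```

```text
at [ 0.7522 -0.1003  0.1808] yaw 6.74 f [ 0.8  0.5 -0.8] -> [  2.24 -19.77  -0.02] turn 18.64
2.01602931850925
```

View pics/mid.png

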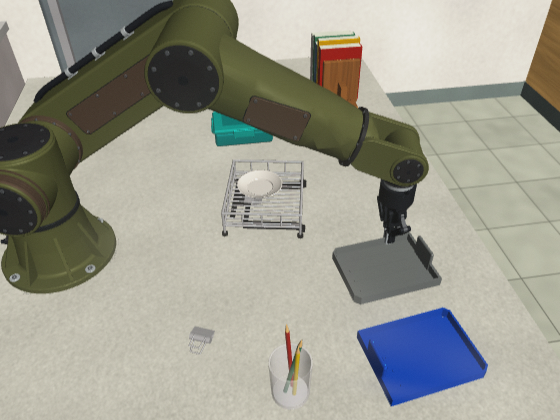

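The tray came along with the gripper. It now spans about (333,260) to (438,275), clear of the blue tray, and the rack is untouched. Next I'll sweep it in front of the mouth.

Call:
play_rows(deltas=[[0.2,-2.2,0,2.1,1],[0.5,-4.4,0,4.2,1],[0.7,-6.6,0,6.3,1],[1.0,-8.8,0,8.4,1],[1.2,-11,0,10.5,1],[1.5,-13.2,0,12.6,1],[1.7,-15.4,0,14.7,1],[2.0,-17.6,0,16.8,1],[2.2,-19.8,0,18.6,1],[2.2,-19.8,0,18.6,1]])

```text
clock: 5.75
position: [0.7496, 0.1003, 0.1815]
orientation: [0.995, -0.102, -0.0, -0.0]
ft_force: [-0.1, -1.3, -2.6]
width: 0.03
```

```bash
python3 - <<'E'
from h import *
go(.7512,.0987,.181,-11.9); print(robot.get_obs()['width']*85)
im,d,c=snap('side')
cv2.imwrite('pics/front.png',cv2.resize(im[140:290,220:480],None,fx=3,fy=3,interpolation=2)[...,::-1])
E
```

```text
at [0.7496 0.1003 0.1815] yaw -11.76 f [-0.1 -1.3 -2.6] -> [0.19 0.13 0.05] turn 0.14
2.5282776208332103
```

View pics/front.png

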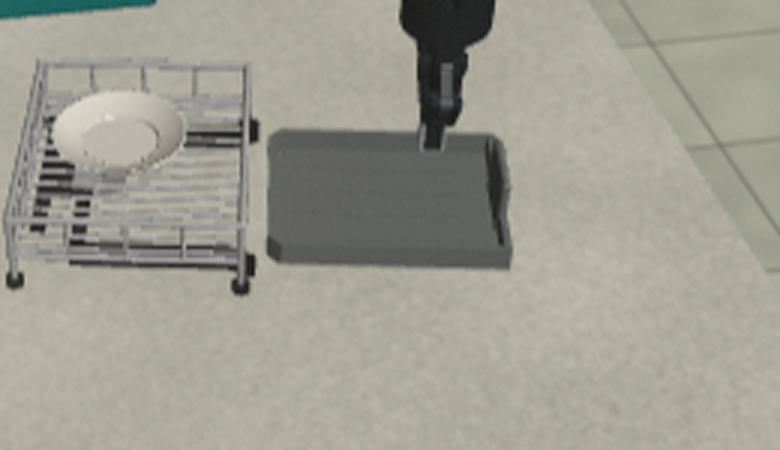

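The tray lies square in front of the mouth. Its nose edge is at column 268, with the flares at (258,130) and (253,264). I'll get the relative offset from this same view.

```bash
python3 - <<'E'
from h import *
c=robot.get_calibration("side");d=np.array([-.9785,.2059]);p=np.array([-d[1],d[0]]);F=np.array([.5755,.060])
f=lambda a,b:(220+a/3-.33,140+b/3-.33)
for n,q,z in(("near bot nose",(284,262),0),("near bot lip",(511,269),0),("near top lip",(512,249),.022),("near top nose",(282,241),.022),("far top nose",(284,130),.022),("far top lip",(495,133),.022),("nose edge far top",(268,143),.022),("nose near top",(268,238),.022),
 ("flare near top",(253,253),.022),("flare near bot",(253,276),0),("flare far top",(258,118),.022),("flare far bot",(258,143),0),
 ("rim front far",(249,64),.071),("rim front near",(244,229),.071),("rim back near",(9,221),.071),("rim back far",(40,62),.071)):
    X=ray(f(*q),c,z);Y=X[:2]-F;print(n,X[:2].round(4),"loc",np.round([Y@d*1000,Y@p*1000],1))
E
```

```text
near bot nose [ 0.5927 -0.0166] loc [-32.6  71.4]
near bot lip [ 0.7711 -0.0553] loc [-215.1   72.5]
near top lip [ 0.769  -0.0552] loc [-213.    72.9]
near top nose [ 0.5907 -0.0153] loc [-30.4  70.6]
far top nose [0.6216 0.1265] loc [-31.4 -74.6]
far top lip [0.8016 0.0915] loc [-214.7  -77.4]
nose edge far top [0.6042 0.1109] loc [-17.6 -55.7]
nose near top [ 0.5803 -0.0099] loc [-19.1  67.4]
flare near top [ 0.5651 -0.0255] loc [-7.4 85.8]
flare near bot [ 0.5649 -0.0287] loc [-7.9 89. ]
flare far top [0.6025 0.1473] loc [ -8.4 -91. ]
flare far bot [0.6014 0.1397] loc [ -9.  -83.3]
rim front far [0.5962 0.1613] loc [   0.6 -103.3]
rim front near [ 0.5526 -0.0504] loc [ -0.3 112.8]
rim back near [ 0.3772 -0.0113] loc [179.3 110.6]
rim back far [0.4178 0.1948] loc [182.1 -99.4]
```

Call:
play_rows(deltas=[[0,0.2,0.1,0,1],[-0.3,0.2,0.1,0,1],[-0.6,0.2,0.1,0,1],[-0.9,0.2,0.1,0,1],[-1.2,0.2,0.1,0,1],[-1.5,0.2,0.1,0,1],[-1.8,0.2,0.1,0,1],[-1.8,0.2,0.1,0,1]])

```text
clock: 6.8
position: [0.7321, 0.1007, 0.1807]
orientation: [0.995, -0.103, -0.0, 0.0]
ft_force: [-0.5, 0.1, -1.5]
width: 0.031
```

Call:
play_rows(deltas=[[0,0,0,0,0],[0,0,0,0,0],[0,0,-4,0,0],[0,0,-8,0,-1],[2.5,3.6,-8,0,-1],[4.9,7.3,-8,0,-1],[4.9,7.3,-8,0,-1]])

```text
clock: 7.68
position: [0.7657, 0.0157, 0.2604]
orientation: [0.994, -0.105, 0.0, 0.0]
ft_force: [-0.8, -0.2, -1.1]
width: 0.999
```

```bash
python3 - <<'E'
from h import *
go(.765,.0192,.192,-11.9); print(robot.get_obs()['width']*85)
im,d,c=snap('side')
cv2.imwrite('pics/lip.png',cv2.resize(im[140:290,220:480],None,fx=3,fy=3,interpolation=2)[...,::-1])
P=pts(d,c);w=np.zeros(d.shape,bool);w[180:250,350:410]=1
m=im.astype(int);w&=(m.max(2)<115)&(m.max(2)-m.min(2)<14)&(P[...,2]>.03)&(P[...,2]<.056)
L=P[w];print(len(L),L.mean(0).round(4),np.percentile(L,[2,98],axis=0).round(4))
E
```

```text
at [0.7657 0.0157 0.2604] yaw -12.09 f [-0.8 -0.2 -1.1] -> [-0.15 -0.33  6.84] turn -0.19
84.9561732591288
88 [0.7601 0.012  0.045 ] [[ 0.753  -0.0151  0.0322]
 [ 0.769   0.0479  0.0524]]
```

View pics/lip.png

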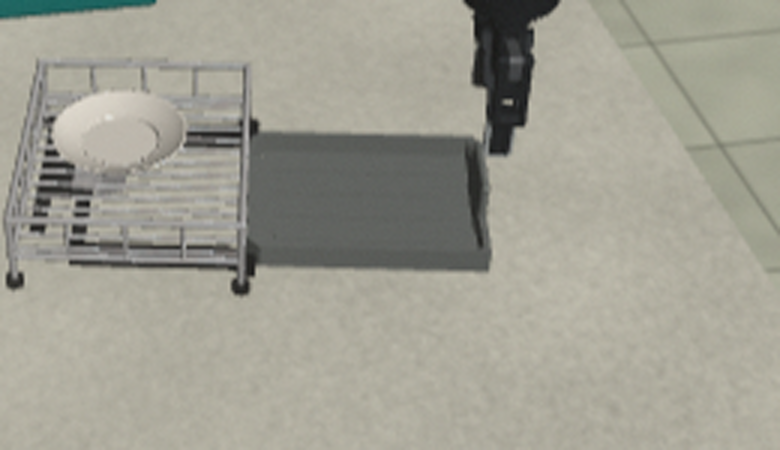

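The nose is now inside the flares at about (250,195), and the open gripper is above the lip at (482,190). I'll lower it around the lip and close.

Call:
play_rows(deltas=[[-0.1,-0.2,2.5,0,-1],[-0.1,-0.2,4.5,0,-1],[-0.1,-0.2,6,0,-1],[-0.1,-0.2,6.8,0,-1],[-0.1,-0.2,6.8,0,-1]])

```text
clock: 8.35
position: [0.7646, 0.0213, 0.1923]
orientation: [0.995, -0.103, -0.0, 0.0]
ft_force: [0.7, 0.3, 0.7]
width: 0.999
```

Call:
play_rows(deltas=[[0,0.2,0,0,-1],[0,0.2,0,0,0.1],[0,0.2,0,0,1],[0,0.2,0,0,1],[0,0.2,0,0,1],[0,0.2,0,0,1]])

```text
clock: 9.1
position: [0.7645, 0.0193, 0.1938]
orientation: [0.995, -0.103, 0.001, -0.0]
ft_force: [-0.6, 0.2, 5.7]
width: 0.733
```

Call:
play_rows(deltas=[[0,0,-0.1,0,1],[-0.2,0,-0.1,0,1],[-0.4,0,-0.1,0,1],[-0.6,0,-0.1,0,1],[-0.8,0,-0.1,0,1],[-0.8,0,-0.1,0,1]])

```text
clock: 9.85
position: [0.7563, 0.021, 0.1939]
orientation: [0.995, -0.103, -0.0, -0.0]
ft_force: [-0.2, -0.2, 4.1]
width: 0.732
```

Call:
play_rows(deltas=[[-0.2,0,-0.1,0,1],[-0.4,0,-0.1,0,1],[-0.6,0,-0.1,0,1],[-0.6,0,-0.1,0,1]])

```text
clock: 10.35
position: [0.7503, 0.0223, 0.1944]
orientation: [0.995, -0.103, -0.0, 0.0]
ft_force: [-1.0, -0.3, -1.8]
width: 0.731
```

Call:
play_rows(deltas=[[-0.2,0,0,0,1],[-0.4,0,0,0,1],[-0.6,0,0,0,1],[-0.6,0,0,0,1]])

```text
clock: 10.85
position: [0.7445, 0.0235, 0.1947]
orientation: [0.995, -0.103, -0.0, 0.0]
ft_force: [-0.5, 0.3, -1.7]
width: 0.73
```

Call:
play_rows(deltas=[[-0.2,0,0,0,1],[-0.4,0,0,0,1],[-0.6,0,0,0,1],[-0.6,0,0,0,1]])

```text
clock: 11.35
position: [0.7387, 0.0247, 0.1947]
orientation: [0.995, -0.103, -0.0, -0.0]
ft_force: [-0.4, 0.1, -1.8]
width: 0.731
```

Call:
play_rows(deltas=[[-0.2,0,0,0,1],[-0.4,0,0,0,1],[-0.6,0,0,0,1],[-0.6,0,0,0,1]])

```text
clock: 11.85
position: [0.7328, 0.026, 0.1947]
orientation: [0.995, -0.103, -0.0, 0.0]
ft_force: [0.2, 0.6, -1.6]
width: 0.735
```

Call:
play_rows(deltas=[[-0.2,0,0.1,0,1],[-0.4,0,0.1,0,1],[-0.6,0,0.1,0,1],[-0.8,0,0.1,0,1],[-0.8,0,0.1,0,1]])

```text
clock: 12.48
position: [0.725, 0.0276, 0.1939]
orientation: [0.995, -0.103, -0.0, -0.0]
ft_force: [-1.5, 0.1, 2.2]
width: 0.734
```

```bash
python3 - <<'E'
from h import *
go(.765,.0192,.192,-11.9)
im,d,c=snap('side')
cv2.imwrite('pics/in.png',cv2.resize(im[140:290,220:480],None,fx=3,fy=3,interpolation=2)[...,::-1])
E
```

```text
at [0.725  0.0276 0.1939] yaw -11.87 f [-1.5  0.1  2.2] -> [ 4.09 -0.    0.19] turn 0.03
```

View pics/in.png

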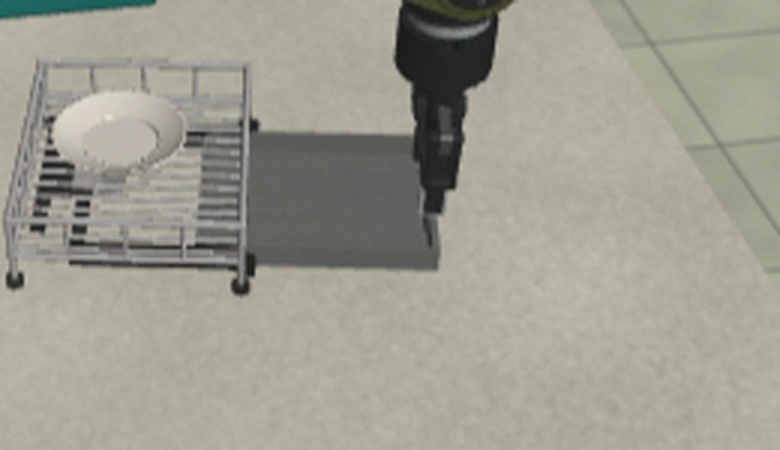

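The tray is between the runners, with its nose visible under the deck at column 200 and the saucer unmoved. I'll carry on gently.

Call:
play_rows(deltas=[[-0.25,0,0,0,1],[-0.5,0,0,0,1],[-0.75,0,0,0,1],[-1.0,0,0,0,1],[-1.25,0,0,0,1],[-1.5,0,0,0,1],[-1.5,0,0,0,1]])

```text
clock: 13.4
position: [0.7103, 0.0307, 0.1938]
orientation: [0.995, -0.103, -0.0, -0.0]
ft_force: [-0.9, 0.4, 4.8]
width: 0.735
```

Call:
play_rows(deltas=[[-0.25,0,0,0,1],[-0.5,0,0,0,1],[-0.75,0,0,0,1],[-1.0,0,0,0,1],[-1.25,0,0,0,1],[-1.5,0,0,0,1],[-1.5,0,0,0,1]])

```text
clock: 14.28
position: [0.6956, 0.0338, 0.1939]
orientation: [0.995, -0.103, -0.0, -0.0]
ft_force: [2.2, -0.9, 6.5]
width: 0.731
```

Call:
play_rows(deltas=[[-0.25,0,0,0,1],[-0.5,0,0,0,1],[-0.75,0,0,0,1],[-1.0,0,0,0,1],[-1.0,0,0,0,1]])

```text
clock: 14.9
position: [0.6858, 0.0358, 0.1938]
orientation: [0.995, -0.103, -0.0, -0.0]
ft_force: [2.1, -1.2, 5.9]
width: 0.734
```

Call:
play_rows(deltas=[[0,0,-0.07,0,1],[-0.2,0,-0.07,0,1],[-0.4,0,-0.07,0,1],[-0.6,0,-0.07,0,1],[-0.8,0,-0.07,0,1],[-1.0,0,-0.07,0,1],[-1.0,0,-0.07,0,1]])

```text
clock: 15.78
position: [0.676, 0.0379, 0.1942]
orientation: [0.995, -0.103, -0.0, 0.0]
ft_force: [-0.2, 0.4, -1.3]
width: 0.731
```

Call:
play_rows(deltas=[[-0.2,0,0,0,1],[-0.4,0,0,0,1],[-0.6,0,0,0,1],[-0.6,0,0,0,1]])

```text
clock: 16.27
position: [0.6702, 0.0391, 0.1944]
orientation: [0.995, -0.103, -0.0, 0.0]
ft_force: [-0.1, -0.1, -2.5]
width: 0.735
```

Call:
play_rows(deltas=[[-0.2,0,0.03,0,1],[-0.4,0,0.03,0,1],[-0.6,0,0.03,0,1],[-0.6,0,0.03,0,1]])

```text
clock: 16.77
position: [0.6643, 0.0404, 0.1941]
orientation: [0.995, -0.103, -0.0, 0.0]
ft_force: [-0.5, 1.4, -1.8]
width: 0.732
```

Call:
play_rows(deltas=[[-0.15,0,0,0,1],[-0.3,0,0,0,1],[-0.4,0,0,0,1],[-0.4,0,0,0,1]])

```text
clock: 17.27
position: [0.6604, 0.0412, 0.194]
orientation: [0.995, -0.103, -0.0, -0.0]
ft_force: [-0.1, 0.4, -2.7]
width: 0.734
```

Call:
play_rows(deltas=[[-0.15,0,0,0,1],[-0.3,0,0,0,1],[-0.4,0,0,0,1],[-0.4,0,0,0,1]])

```text
clock: 17.77
position: [0.6565, 0.042, 0.1941]
orientation: [0.995, -0.103, -0.0, -0.0]
ft_force: [-0.6, 0.2, -1.4]
width: 0.733
```

Call:
play_rows(deltas=[[-0.1,0,0,0,1],[-0.2,0,0,0,1],[-0.3,0,0,0,1],[-0.3,0,0,0,1]])

```text
clock: 18.27
position: [0.6536, 0.0426, 0.1941]
orientation: [0.995, -0.103, -0.0, -0.0]
ft_force: [-0.2, 1.0, -1.3]
width: 0.735
```

Call:
play_rows(deltas=[[-0.1,0,0,0,1],[-0.2,0,0,0,1],[-0.3,0,0,0,1],[-0.3,0,0,0,1]])

```text
clock: 18.77
position: [0.6508, 0.0432, 0.1942]
orientation: [0.995, -0.103, 0.0, -0.0]
ft_force: [3.9, -0.5, -0.7]
width: 0.738
```

Call:
play_rows(deltas=[[-0.1,0,0,0,1],[-0.2,0,0,0,1],[-0.3,0,0,0,1],[-0.3,0,0,0,1]])

```text
clock: 19.27
position: [0.6477, 0.0438, 0.1941]
orientation: [0.995, -0.103, -0.0, -0.0]
ft_force: [3.7, -0.2, -1.1]
width: 0.733
```

Catch contact was felt at TCP x≈0.652, so the click should come near 0.637 and the stop near 0.635.

Call:
play_rows(deltas=[[-0.1,0,0,0,1],[-0.2,0,0,0,1],[-0.3,0,0,0,1],[-0.3,0,0,0,1]])

```text
clock: 19.77
position: [0.6448, 0.0444, 0.1941]
orientation: [0.995, -0.103, 0.0, -0.0]
ft_force: [3.4, -0.7, -1.6]
width: 0.736
```

Call:
play_rows(deltas=[[-0.1,0,0,0,1],[-0.2,0,0,0,1],[-0.3,0,0,0,1],[-0.3,0,0,0,1]])

```text
clock: 20.27
position: [0.6418, 0.0451, 0.194]
orientation: [0.995, -0.103, -0.0, 0.0]
ft_force: [2.8, -0.8, -0.4]
width: 0.737
```

Call:
play_rows(deltas=[[-0.05,0,0,0,1],[-0.1,0,0,0,1],[-0.1,0,0,0,1]])

```text
clock: 20.65
position: [0.6409, 0.0453, 0.194]
orientation: [0.995, -0.103, -0.0, 0.0]
ft_force: [3.7, -0.5, -0.2]
width: 0.729
```

Call:
play_rows(deltas=[[-0.05,0,0,0,1],[-0.1,0,0,0,1],[-0.1,0,0,0,1]])

```text
clock: 21.02
position: [0.6399, 0.0455, 0.1941]
orientation: [0.995, -0.103, -0.0, -0.0]
ft_force: [3.1, -1.4, -1.9]
width: 0.732
```

Call:
play_rows(deltas=[[-0.05,0,0,0,1],[-0.1,0,0,0,1],[-0.1,0,0,0,1]])

```text
clock: 21.4
position: [0.6387, 0.0457, 0.1938]
orientation: [0.995, -0.103, -0.001, 0.0]
ft_force: [1.4, -0.4, 0.3]
width: 0.732
```

Call:
play_rows(deltas=[[-0.05,0,0,0,1],[-0.1,0,0,0,1],[-0.1,0,0,0,1]])

```text
clock: 21.78
position: [0.6379, 0.0459, 0.1939]
orientation: [0.995, -0.103, -0.0, 0.0]
ft_force: [0.2, 0.6, -1.6]
width: 0.735
```

Call:
play_rows(deltas=[[-0.05,0,0,0,1],[-0.05,0,0,0,1],[-0.05,0,0,0,1]])

```text
clock: 22.15
position: [0.6375, 0.046, 0.194]
orientation: [0.995, -0.103, -0.0, -0.0]
ft_force: [0.1, 0.0, -0.8]
width: 0.735
```

Call:
play_rows(deltas=[[-0.03,0,0,0,1],[-0.03,0,0,0,1]])

```text
clock: 22.4
position: [0.6372, 0.046, 0.1941]
orientation: [0.995, -0.103, 0.0, -0.0]
ft_force: [1.5, -0.4, -2.0]
width: 0.734
```

Call:
play_rows(deltas=[[-0.03,0,0,0,1],[-0.03,0,0,0,1]])

```text
clock: 22.65
position: [0.6369, 0.0461, 0.1941]
orientation: [0.995, -0.103, 0.0, -0.0]
ft_force: [0.4, -0.4, -1.3]
width: 0.733
```

Call:
play_rows(deltas=[[0.05,0,0,0,1],[0.1,0,0,0,1],[0.1,0,0,0,1]])

```text
clock: 23.02
position: [0.6375, 0.046, 0.1938]
orientation: [0.995, -0.103, -0.001, 0.0]
ft_force: [-6.3, 1.3, 1.2]
width: 0.734
```

Call:
play_rows(deltas=[[0.04,0,0,0,1],[0.04,0,0,0,1]])

```text
clock: 23.28
position: [0.6377, 0.046, 0.1938]
orientation: [0.995, -0.103, -0.002, 0.0]
ft_force: [-9.8, 1.0, 3.5]
width: 0.734
```

The catch holds against a pull of about 10 N, so it is engaged. I'll ease forward again and release.

Call:
play_rows(deltas=[[-0.05,0,0,0,1],[-0.1,0,0,0,1],[-0.15,0,0,0,1],[-0.2,0,0,0,1],[-0.2,0,0,0,1]])

```text
clock: 23.9
position: [0.6364, 0.0462, 0.1942]
orientation: [0.995, -0.103, 0.0, 0.0]
ft_force: [0.6, -0.2, -0.7]
width: 0.734
```

Next I'll open and lift straight up, then back off.

Call:
play_rows(deltas=[[0,0,0,0,-1],[0,0,0,0,-1],[0,0,0,0,-1],[0,0,-1,0,-1],[0,0,-3,0,-1],[0,0,-6,0,-1],[2,0,-10,0,-1],[6,0,-14,0,-1],[9,8,-16,0,-1],[9,8,-16,0,-1]])

```text
clock: 25.15
position: [0.708, -0.0533, 0.3567]
orientation: [0.995, -0.104, 0.001, 0.0]
ft_force: [-0.6, 0.7, -0.1]
width: 0.995
```

```bash
python3 - <<'E'
from h import *
s=dict(np.load("side0.npz"))
im,d,c=snap('side')
cv2.imwrite('pics/end.png',cv2.resize(im[140:290,220:480],None,fx=3,fy=3,interpolation=2)[...,::-1])
P=pts(d,c);w=np.zeros(d.shape,bool);w[170:250,290:380]=1
m=im.astype(int);w&=(m.max(2)<115)&(m.max(2)-m.min(2)<14)&(P[...,2]>.03)&(P[...,2]<.056)
L=P[w];print(len(L),L.mean(0).round(4))
for a in((150,245,210,300),(100,150,205,280),(315,360,180,220)):
    print(np.abs(im[a[0]:a[1],a[2]:a[3]].astype(int)-s["im"][a[0]:a[1],a[2]:a[3]]).mean().round(2))
go(.765,.0192,.192,-11.9)
E
```

```text
120 [0.6068 0.0263 0.0419]
9.02
2.62
2.46
at [ 0.708  -0.0553  0.3566] yaw -12.08 f [ 0.2 -2.3  0.4] -> [ 3.97 -8.48 16.47] turn -0.18
```

View pics/end.png

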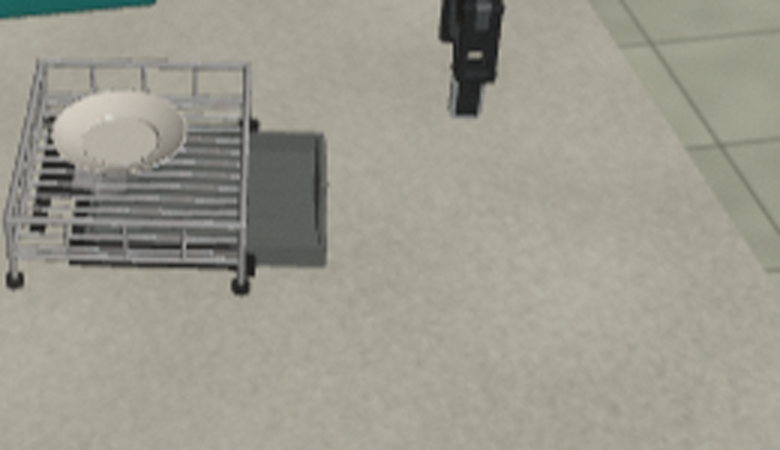

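The tray sits flat and square in the runners. Its lip is at about (320,195), so it stands roughly 55 mm out, within the 46 to 73 mm range. The saucer is unchanged and the gripper is clear. I'll let it settle and hand in.

Call:
play_rows(deltas=[[0,0,0,0,-1],[0,0,0,0,-1],[0,0,0,0,-1]])

```text
clock: 25.58
position: [0.7079, -0.0494, 0.3539]
orientation: [0.995, -0.103, -0.0, -0.0]
ft_force: [-1.2, -0.1, 0.1]
width: 1.002
```

```bash
python3 -c "
from workcell import robot
print(robot.job_done())"
```

```text
the job is handed in; nothing more can be done
None
```

The tray is back under the rack with the catch engaged, released, and the job is handed in at about 25.6 s. The hand-in reports no verdict.

**What I did:** I pinched the tray by its left side wall, because the lip would have been close to the reach limit with the nose still outside the flares. I slid the tray in front of the mouth and put the nose into the flares. Then I regripped the lip by its sides and pushed in small steps.

**What I felt:** The catch pushed back with about 3 to 4 N over roughly the expected 15 mm, then let go. A gentle pull back was held at about 10 N, so the catch is down inside the rim. I eased the tray forward about 1 mm and let go without pressing on the stop bar. At the readings after each push the force never passed about 10 N, though peaks between readings were not recorded.

**Last checks:**
- **Tray:** the last picture shows it square and flat, with the lip roughly 55 mm out of the rack (46 to 73 mm expected). The gripper was open and clear.
- **Saucer, lunch box and clip:** the saucer looked unmoved in the last picture. The lunch box and clip areas of the picture had barely changed from the start.
- **Pen cup:** I did not compare it at the end. The arm passed over it only on the first high move.
- **Disagreement:** the two cameras placed the rack and tray 4 to 7 mm apart. I averaged them and relied on touch for the fit.

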